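Function-test the emergency stop and reset it

ROBOT

A 6-joint arm with a two-finger parallel gripper is mounted at the origin on a cart in front of the work surface, level with it; the furniture and walls round the work are solid. World frame = base frame: x ahead of the robot, y to its left, z up, the work surface at z = 0. Lengths are in m, angles in rad, forces in N, time in s.
With the tool pointing down it reaches from about 0.4 to 0.825 m from the base axis. Payload 7 kg.
Tool frame: the origin (TCP) lies midway between the tips of the shut fingers; the grasp point (between the pads) lies 19 mm behind it; y points along the fingers, x is the direction in which the jaws open and shut, and the axes are right-handed (so a half turn about y gives the same grasp; the last joint's range is limited). The gripper opens to 88 mm and grips with 3 to 60 N. Pads are 19 mm wide; open, the fingers measure 130 mm over their backs; the gripper's body (78 mm by 193 mm) begins 47 mm behind the grasp point.
Start: joints at [-0.939, 0.359, 0.012, 0, -1.224, -0.288], TCP at [0.227, -0.635, 0.227] pointing down, gripper open.
Joint ranges: [-3.07, 3.07], [-1.43, 2.12], [-1.02, 1.25], [-3.03, 1.67], [-3.05, -0], [-3.03, 3.03]. Speed limits (rad/s): [2.39, 2.39, 3.01, 3.14, 3.14, 3.14].

INTERFACE

Orientations are given as a unit quaternion [x, y, z, w].
In Python, from station import manip gives the robot as it stands. The module is installed in compiled form; this text tells all that it offers.
- The arm moves only by the tool jog_arm, never from a script. Its argument "commands" is a list that holds one entry, the list of rows, each a list of 6 numbers: the shift along the tool's x, y, z in m, then the turn, a rotation vector about the tool's x, y, z in rad. A call has 1 to 20 rows; each row shifts and turns the commanded pose from where the row before left it, along the tool's axes as they then stand; what a row does not reach is not made up. A row lasts 1/12 s, in which the tool goes at most 41.7 mm and 7.16 degrees, less where a joint would pass 70% of its speed; a pose out of reach is approached as far as the arm can. A call is refused whole if a number of a shift passes 0.0417 or a number of a turn 0.125, either way. A call with a gripper value outside its range is refused whole. "fingers" is the finger opening in m, from 0 to 0.0876, set as the call begins (left out, the last holds). The fingers move at their own pace and stop on an object; "force" is the grip in N (left out, the last holds). Time passes only in rows, so rows that do not move let the fingers close. It gives the time, the measured TCP pose, the force and the opening at its end, in the units of the state.
- manip.get_obs(): the state, without advancing time (a new reading comes with each control period).
- manip.grab_frame(name): name is "scene" or "top" or "wrist"; returns a dict with "pixels" (384x512x3 uint8, blue, green, red), "vfov" (degrees; the focal length in pixels is half the picture's height over the tangent of half this angle, whatever the lens; pixels are square), "cx", "cy" (the principal point, pixels), "camera_from_world" (4x4, takes a point from world to camera coordinates). Camera axes: x right, y down, z forward; pixel columns grow to the right and rows downward; lengths in m; the calibration is good to about 2 mm. A picture is of the moment at which its call begins. There is no depth.
- manip.close_job(): hands the job in, once; it reports no verdict.
The state is a dict: "clock": time; "joint_pos": joint angles; "joint_velocities": joint speeds; "tau": joint torques, N m; "tool_pos": TCP position; "eef_rot": TCP orientation; "force": force on the tool from outside, world axes, zero at the start; "ft_torque": the same for the moment, N m; "gripper_width": finger opening in m.
Only numpy, scipy, OpenCV 4.12 (cv2) and the standard library are available. Lean on these libraries where they do the work, as an engineer would, in place of code of your own. Each camera call takes 0.05 s, during which the arm holds its last target.

TASK

Function-test the emergency stop on the yellow control box: push the big red mushroom button fully in until it latches, then twist it clockwise (seen from above) by pushing sideways against its raised grip bar until it springs back out, and then press the green reset button fully in and let it come back up. Do it all by pushing with the fingers: grip or pinch nothing, do not take the red button or its bar between the fingers, and leave the marker, the vial and the tweezers where they are.

Things in the scene. Friction and masses are not known exactly. Their poses are not given: they have to be found in the camera images.
- stop_box: Control box fixed to the bench: grey base, yellow lid, 94 mm (x) by 172 mm (y), flat top 62 mm above the bench. Origin: centre of its underside; z up; yaw within 0.45 rad of the world's axes. In its frame the red stop button's vertical axis is at (0, +40 mm), the green reset button's at (0, -48 mm).
- stop_top (a point): Centre of the top of the upright grip bar on the red mushroom button, on its vertical axis; 46 mm above the box's top when out. The frame moves and turns with the red head: x along the bar, y across it, z up; at rest parallel to the box's axes. Bar: 54 mm long, 10 mm thick, upright sides, on a 60 mm wide disc whose domed top lies 16 mm below this point (18 mm at 25 mm radius).
- bar_end (a point): Point inside the bar, 22 mm from the axis towards the end at -x of the stop_top frame and 8 mm below the bar's top. Axes as stop_top. Clockwise twisting moves this end towards +y of that frame, so it is pushed from its -y side (the other end from its +y side).
- stop_press (a joint): How far the red button is pushed in, metres: 0 fully out, end stop at 0.0105. Spring-loaded; it takes about 3.5 N to start and about 6 N to go past the catch near 0.0085. Once past the catch it comes back a little when let go and stays in by itself at about 0.006 to 0.007 until the head is twisted, then it springs back to 0.
- stop_twist (a joint): How far the red head is turned clockwise seen from above, radians: 0 at rest, end stop at 0.95. A weak spring turns it back (0.02 N m at rest, 0.06 N m at 0.8). When the button is latched in, turning it beyond about 0.5 lets it spring out; left alone it then turns back to 0.
- reset (a joint): How far the green reset button is pushed in, metres: 0 out, end stop at 0.006; fully in takes 5 N; springs back when left.
- reset_top (a point): Centre of the flat top of the green round reset button, 26 mm diameter, 18 mm above the box's top face when out, in a black collar 42 mm wide; pressed straight down.
- marker: Felt marker, 14 x 132 x 15 mm, lying loose on the bench left (+y) of the box; origin at the centre of its underside. Not to be moved.
- vial: Sample vial with a black cap, 27 mm wide, 50 mm tall, standing loose behind (+x) the box; origin at the centre of its underside. Not to be moved.
- tweezers: Steel tweezers, 20 x 130 x 6 mm, lying loose on the bench right (-y) of the box; origin at the centre of the underside. Not to be moved.

How it is judged:
On the way, in this order (a step that is already met when the one before it is completed fails the run):
1. the red button is latched in: pushed past its catch, or in and staying there untouched ((value of joint stop_press above 0.0088 m or (value of joint stop_press above 0.005 m and contact force between the fingers and stop_twist below 0.3 N))), for 0.06 s.
2. the red button is twisted clockwise while it is in (value of joint stop_twist above 0.3 rad and value of joint stop_press above 0.004 m), for 0.02 s.
3. the red button has sprung back out (value of joint stop_press below 0.002 m), for 0.1 s.
4. the green reset button is pushed fully in (value of joint reset above 0.0045 m and value of joint stop_press below 0.002 m), for 0.05 s.
At the end, for the whole second after the job is handed in: The red button is out (within 2 mm) and turned back to rest (within 0.12 rad), the green button is up (within 1.5 mm), and the marker, vial and tweezers are within 15 mm of where they began (value of joint stop_press below 0.002 m and value of joint stop_twist below 0.12 rad and value of joint reset below 0.0015 m and distance of each of marker, vial, tweezers from where it was at the start of the episode below 0.015 m); the robot touches nothing.
It fails at once if the marker is moved (more than 15 mm) or lifted (distance of marker from where it was at the start of the episode above 0.015 m).
It fails at once if the vial is moved (more than 15 mm) or lifted (distance of vial from where it was at the start of the episode above 0.015 m).
It fails at once if the tweezers is moved (more than 15 mm) or lifted (distance of tweezers from where it was at the start of the episode above 0.015 m).
It fails at once if the red button or its bar is taken between the fingers (the grasp point comes down over the bar) (z of the grasp point in the frame of stop_top between -0.06 and 0.011 m and y of the grasp point in the frame of stop_top between -0.006 and 0.006 m and x of the grasp point in the frame of stop_top between -0.032 and 0.032 m).
It fails at once if the red button is hit very hard (over 80 N) (contact force between the fingers and stop_twist above 80 N).
It also fails if it takes over 54 s, if anything falls off the work surface, if the arm or the gripper's body presses on something with over 40 N, if the wrist force passes 120 N, or if a joint passes its speed limit or range.

## Working session

There is one attempt and no reset: what is moved stays moved. The work goes in short steps, Python scripts to look and compute and a tool call to move; the robot and the scene stay as the last step left them, time stands still between calls to the robot, and variables do not carry over. Pictures are saved under pics/ and viewed, and the job is handed in when it is done.

Besides the shell and the picture viewer there is one more tool, called after ">>>" by a JSON object that holds its "op" and its "data", one argument or row to a line. jog_arm: Moves the arm, as the interface text tells. Its arguments: {"type":"object","properties":{"commands":{"type":"array","items":{"type":"array","items":{"type":"array","items":{"type":"number"}}}},"fingers":{"type":"number"},"force":{"type":"number"}},"required":["commands"]}

```bash
mkdir -p pics
python3 - <<'E'
from station import manip
import cv2
o=manip.get_obs()
for k,v in o.items(): print(k,v)
for n in("scene","top","wrist"):
    f=manip.grab_frame(n); cv2.imwrite(f"pics/a_{n}.png",f["pixels"]); print(n,f["vfov"],f["cx"],f["cy"],f["camera_from_world"].tolist() if n!="wrist" else "")
E
```

```text
clock 0.0
joint_pos [-9.38871331e-01  3.59406340e-01  1.10631879e-02 -3.25488759e-04
 -1.22408789e+00 -2.88072110e-01]
joint_velocities [ 0.00177223  0.00101798  0.00053691 -0.00086752  0.00161363  0.00067922]
tau [ 1.57056500e-03 -5.82719922e+01  2.93049037e+01  6.99721187e+00
  6.69759684e-03 -1.57079594e-04]
tool_pos [ 0.22734288 -0.63505326  0.22561643]
eef_rot [ 0.40660702  0.57843338 -0.57785881 -0.4076331 ]
force [-0.07034713 -0.14563617 -0.60332084]
ft_torque [-0.0298407   0.04079203 -0.0037101 ]
gripper_width 0.08732469103145837
scene 48.56251640787913 258.50387033101725 192.13954260655527 [[0.5433594199098192, -0.8394426125380402, 0.009830618015882465, -0.33509940995160004], [-0.5310919202588024, -0.35279014170791173, -0.7703768481396164, 0.4054351936536203], [0.6501552991640402, 0.4133705555177112, -0.6375130357882076, 0.500975529518528], [0.0, 0.0, 0.0, 1.0]]
top 47.027016617382614 259.8399350736449 189.15693433323173 [[0.007074637142937575, -0.9999572817801543, -0.005948455609671113, 0.030620484743325557], [-0.9795187681213933, -0.005732731616555079, -0.20127125648278857, 0.6096251925732636], [0.20122855763346234, 0.007250545017928664, -0.9795174818193391, 0.9706332660158768], [0.0, 0.0, 0.0, 1.0]]
wrist 58.94356094173227 251.8483194746094 192.03892503473642
```

View pics/a_scene.png

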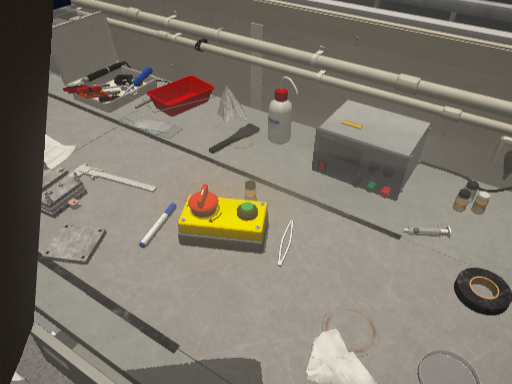

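View pics/a_top.png

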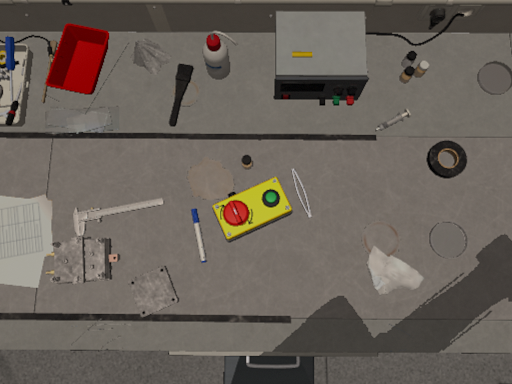

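The top view shows the box with red at about (236,212) and green at about (271,198), the marker on the left, the tweezers on the right and the vial at about (247,161). I'll enlarge it.

Run:
```python
import cv2
a=cv2.imread("pics/a_top.png")[140:270,180:320]; cv2.imwrite("pics/b_top.png",cv2.resize(a,None,fx=5,fy=4.6 and 5,interpolation=cv2.INTER_CUBIC)[:600])
a=cv2.imread("pics/a_scene.png")[170:260,165:295]; cv2.imwrite("pics/b_scene.png",cv2.resize(a,None,fx=6,fy=6,interpolation=cv2.INTER_CUBIC))
```

```text
(no output)
```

View pics/b_top.png

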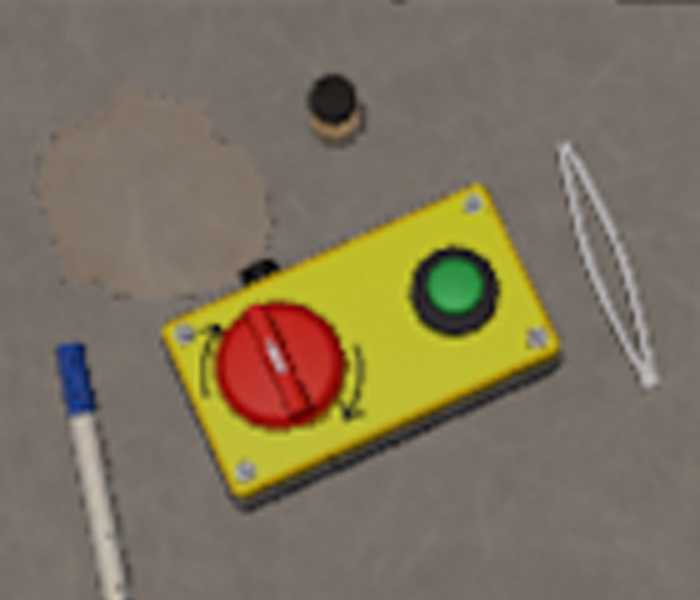

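View pics/b_scene.png

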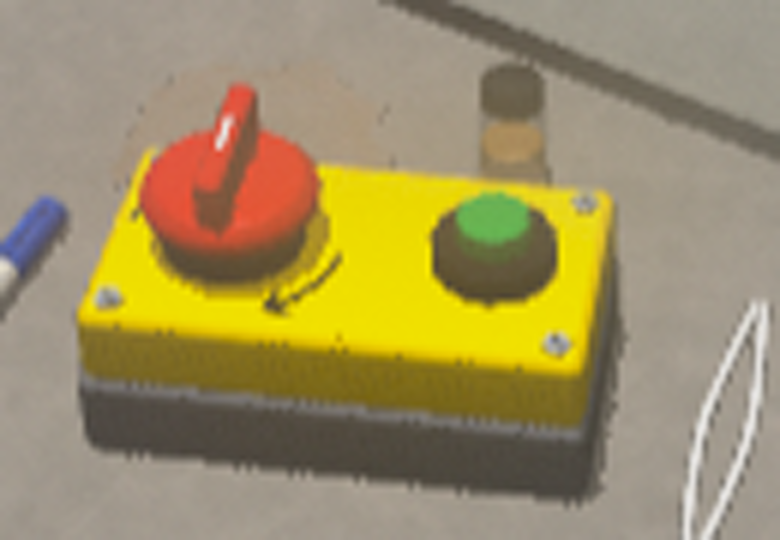

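```bash
cat > h.py <<'E'
import numpy as np
def ray(f,u,v,z):
    F=192/np.tan(np.radians(f["vfov"])/2); T=np.array(f["camera_from_world"]); R=T[:3,:3]; c=-R.T@T[:3,3]
    d=R.T@np.array([(u-f["cx"])/F,(v-f["cy"])/F,1]); return c+d*(z-c[2])/d[2]
E
python3 - <<'E'
from station import manip
from h import *
f=manip.grab_frame("top"); s=manip.grab_frame("scene")
t=lambda x,y,z: ray(f,180+x/5-.4,140+y/5-.4,z)
sc=lambda x,y,z: ray(s,165+x/6-.4,170+y/6-.4,z)
c=[t(*p,.062) for p in((165,328),(478,183),(560,352),(237,497))]
for p in c: print("corner",p.round(4))
print([np.linalg.norm(c[i]-c[(i+1)%4]).round(4) for i in range(4)])
m=np.mean(c,0); ys=(c[0]-c[1]+c[3]-c[2]); a=np.arctan2(-ys[0],ys[1]);print("ctr",m,"yaw",a)
cs=[sc(*p,.062) for p in((150,150),(612,193),(583,375),(80,325))]
for p in cs: print("scorner",p.round(4))
ys=(cs[0]-cs[1]+cs[3]-cs[2]); print("s ctr",np.mean(cs,0),"yaw",np.arctan2(-ys[0],ys[1]))
ex=np.array([np.cos(a),np.sin(a)]);ey=np.array([-np.sin(a),np.cos(a)])
print("red pred",m[:2]+.04*ey,"green pred",m[:2]-.048*ey)
print("green top",t(455,287,.08),"scene",sc(493,220,.08))
print("red bar t: ends",t(252,311,.108),t(303,413,.108),"ctr",t(277,358,.108))
print("bar scene", sc(240,88,.108),sc(207,190,.108))
print("vial cap",t(333,98,.05),"tweez",t(565,148,.005),t(650,382,.005))
for q in((75,345),(115,600)):print("marker",t(*q,.012))
o=manip.get_obs()
from scipy.spatial.transform import Rotation as R
print(R.from_quat(o["eef_rot"]).as_matrix().round(3))
E
```

```text
corner [0.5707 0.1441 0.062 ]
corner [ 0.6408 -0.0014  0.062 ]
corner [ 0.5606 -0.0394  0.062 ]
corner [0.4926 0.1089 0.062 ]
[np.float64(0.1615), np.float64(0.0888), np.float64(0.1631), np.float64(0.0857)]
ctr [0.56615267 0.05306328 0.062     ] yaw 0.43940212665370315
scorner [0.5695 0.1419 0.062 ]
scorner [ 0.6392 -0.0045  0.062 ]
scorner [ 0.5597 -0.0436  0.062 ]
scorner [0.4894 0.1038 0.062 ]
s ctr [0.56445363 0.04940022 0.062     ] yaw 0.4445574897485932
red pred [0.54913673 0.08926353] green pred [0.5865718  0.00962299]
green top [0.58754054 0.00966041 0.08      ] scene [0.58837076 0.01007497 0.08      ]
red bar t: ends [0.57091519 0.10032038 0.108     ] [0.52549097 0.07692107 0.108     ] ctr [0.54988079 0.08881901 0.108     ]
bar scene [0.57056137 0.09871079 0.108     ] [0.52433876 0.07516777 0.108     ]
vial cap [0.68516567 0.06793817 0.05      ] tweez [ 0.67243624 -0.04636855  0.005     ] [ 0.55498379 -0.08690665  0.005     ]
marker [0.57041578 0.19353144 0.012     ]
marker [0.44775911 0.16994922 0.012     ]
[[-0.337 -0.    -0.941]
 [ 0.941  0.001 -0.337]
 [ 0.001 -1.     0.   ]]
```

>>> {"op": "jog_arm", "data": {
  "commands": [
    [[0, 0, 0, 0, -0.048, 0], [0.01, 0, -0.0115, 0, -0.048, 0], [0.02, 0, -0.023, 0, 0, 0], [0.02, 0, -0.023, 0, 0, 0], [0.02, 0, -0.023, 0, 0, 0], [0.02, 0, -0.023, 0, 0, 0], [0.02, 0, -0.023, 0, 0, 0], [0.02, 0, -0.023, 0, 0, 0], [0.02, 0, -0.023, 0, 0, 0], [0.02, 0, -0.023, 0, 0, 0], [0.02, 0, -0.023, 0, 0, 0], [0.02, 0, -0.023, 0, 0, 0], [0.02, 0, -0.023, 0, 0, 0], [0.02, 0, -0.023, 0, 0, 0], [0.02, 0, -0.023, 0, 0, 0], [0.02, 0, -0.023, 0, 0, 0], [0.02, 0, -0.023, 0, 0, 0], [0.02, 0, -0.023, 0, 0, 0], [0.01, 0, -0.0115, 0, 0, 0], [0, 0, 0, 0, 0, 0]]
  ],
  "fingers": 0,
  "force": 20
}}

```text
clock: 1.92
tool_pos: [0.4384, -0.1594, 0.2268]
eef_rot: [0.378, 0.598, -0.597, -0.378]
force: [-0.1, -0.0, 0.5]
gripper_width: 0.0001
```

```bash
cat >> h.py <<'E'
from scipy.spatial.transform import Rotation as Rot
RED=np.array([.5493,.0890]);GR=np.array([.5877,.0098]);A=.441
ex=np.array([np.cos(A),np.sin(A)]);ey=np.array([-np.sin(A),np.cos(A)])
def st(o):
    p=o["tool_pos"];M=Rot.from_quat(o["eef_rot"]).as_matrix()
    def tl(x,y,z): return (M.T@(np.array([x,y,z])-p)).round(4)
    d=p[:2]-RED
    print("t",round(o["clock"],2),"p",p.round(4),"F",o["force"].round(2),"w",round(o["gripper_width"],4),"boxframe rel red",(d@ex).round(4),(d@ey).round(4))
    print("yaw err toolx vs ey",np.arctan2(-M[0,0],M[1,0])-A,"tilt",M[:,1].round(3))
    print("tool to red at same z",tl(*RED,p[2]),"to green",tl(*GR,p[2]))
E
python3 -c "
from station import manip
from h import *
st(manip.get_obs())"
```

```text
t 1.92 p [ 0.4384 -0.1594  0.2268] F [-0.14 -0.    0.54] w 0.0001 boxframe rel red -0.2064 -0.1773
yaw err toolx vs ey 0.0016111846570820987 tilt [ 0.001  0.    -1.   ]
tool to red at same z [ 1.770e-01  2.000e-04 -2.066e-01] to green [ 8.890e-02  2.000e-04 -2.074e-01]
```

>>> {"op": "jog_arm", "data": {
  "commands": [
    [[0.009, 0, -0.0106, 0, 0, 0], [0.018, 0.005, -0.021, 0, 0, 0], [0.018, 0.005, -0.021, 0, 0, 0], [0.018, 0.005, -0.021, 0, 0, 0], [0.018, 0.01, -0.021, 0, 0, 0], [0.018, 0.01, -0.021, 0, 0, 0], [0.018, 0.01, -0.021, 0, 0, 0], [0.018, 0.01, -0.021, 0, 0, 0], [0.018, 0.01, -0.021, 0, 0, 0], [0.018, 0.01, -0.021, 0, 0, 0], [0.006, 0.01, -0.007, 0, 0, 0], [0, 0, 0, 0, 0, 0], [0, 0, 0, 0, 0, 0]]
  ]
}}

```text
clock: 3.0
tool_pos: [0.5482, 0.086, 0.1408]
eef_rot: [-0.378, -0.596, 0.598, 0.379]
force: [1.4, 0.2, 0.6]
gripper_width: 0.0004
```

```bash
python3 -c "
from station import manip
from h import *
import cv2
st(manip.get_obs())
ims=[]
for n in ('top','scene','wrist'):
    f=manip.grab_frame(n)['pixels']; cv2.imwrite(f'pics/c_{n}.png',f)
    if n=='top': ims.append(cv2.resize(f[140:270,180:310],(400,400),interpolation=2))
    if n=='scene': ims.append(cv2.resize(f[140:270,165:295],(400,400),interpolation=2))
cv2.imwrite('pics/c.png',cv2.hconcat(ims))
"
```

```text
t 3.0 p [0.5482 0.086  0.1408] F [1.41 0.17 0.63] w 0.0004 boxframe rel red -0.0023 -0.0023
yaw err toolx vs ey -0.0006279977271060333 tilt [-0.002 -0.001 -1.   ]
tool to red at same z [ 0.0023 -0.     -0.0023] to green [-0.0858  0.     -0.0033]
```

View pics/c.png

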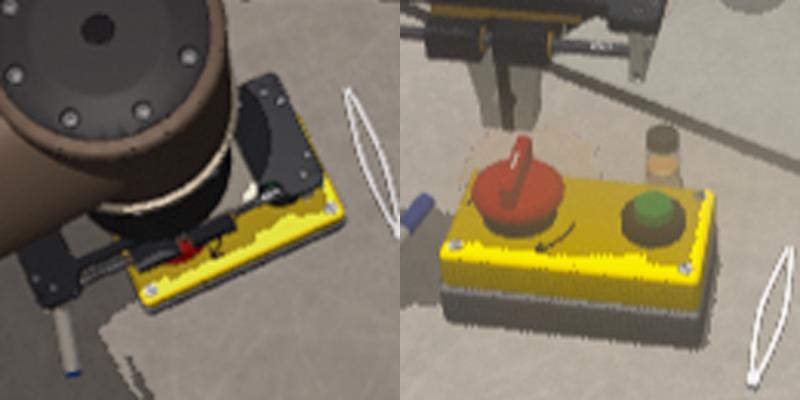

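View pics/c_wrist.png

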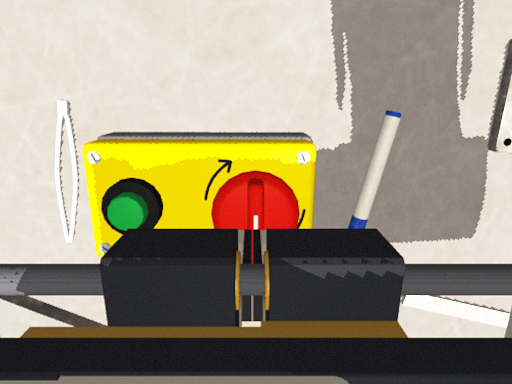

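The scene view shows the fingertips at about (505,125) above the red bar, centred in the left-hand view. Next I press down.

>>> {"op": "jog_arm", "data": {
  "commands": [
    [[0.0023, 0.008, -0.0023, 0, 0, 0], [0, 0.01, 0, 0, 0, 0], [0, 0.008, 0, 0, 0, 0], [0, 0.004, 0, 0, 0, 0], [0, 0.002, 0, 0, 0, 0], [0, 0.002, 0, 0, 0, 0], [0, 0.002, 0, 0, 0, 0], [0, 0, 0, 0, 0, 0]]
  ]
}}

```text
clock: 3.82
tool_pos: [0.5494, 0.0891, 0.1055]
eef_rot: [-0.379, -0.597, 0.597, 0.379]
force: [-1.9, -1.5, 4.5]
gripper_width: 0.0004
```

>>> {"op": "jog_arm", "data": {
  "commands": [
    [[0, 0.002, 0, 0, 0, 0], [0, 0.002, 0, 0, 0, 0], [0, 0.002, 0, 0, 0, 0], [0, 0.001, 0, 0, 0, 0], [0, 0.001, 0, 0, 0, 0], [0, 0, 0, 0, 0, 0], [0, 0, 0, 0, 0, 0]]
  ]
}}

```text
clock: 4.4
tool_pos: [0.5499, 0.0894, 0.0978]
eef_rot: [0.379, 0.597, -0.597, -0.379]
force: [-2.6, -2.2, 4.9]
gripper_width: 0.0002
```

>>> {"op": "jog_arm", "data": {
  "commands": [
    [[0, 0.001, 0, 0, 0, 0], [0, 0.001, 0, 0, 0, 0], [0, 0, 0, 0, 0, 0], [0, 0, 0, 0, 0, 0]]
  ]
}}

```text
clock: 4.73
tool_pos: [0.5504, 0.0894, 0.0976]
eef_rot: [0.379, 0.597, -0.597, -0.378]
force: [-8.6, -1.8, 19.5]
gripper_width: 0.0004
```

The force rose to 19.5 N at z=0.0976, so the button is at its end stop. I'll back off, move to the -y side of the -x end, and check the latch.

>>> {"op": "jog_arm", "data": {
  "commands": [
    [[0, -0.006, 0, 0, 0, 0], [0, -0.014, 0, 0, 0, 0], [-0.01, -0.01, 0.006, 0, 0, 0], [-0.02, 0, 0.01, 0, 0, 0], [-0.014, 0, 0.008, 0, 0, 0], [0, 0, 0, 0, 0, 0], [0, 0, 0, 0, 0, 0], [0, 0, 0, 0, 0, 0]]
  ]
}}

```text
clock: 5.4
tool_pos: [0.5472, 0.0395, 0.1256]
eef_rot: [0.379, 0.597, -0.597, -0.379]
force: [-1.1, -0.1, -0.3]
gripper_width: 0.0006
```

```bash
cat > look.py <<'E'
from station import manip
from h import *
import cv2,sys
st(manip.get_obs())
a=manip.grab_frame('scene')['pixels'];b=manip.grab_frame('wrist')['pixels']
cv2.imwrite(sys.argv[1],cv2.hconcat([cv2.resize(a[150:250,165:285],(480,400),interpolation=2),cv2.resize(b[100:300,180:340],(320,400),interpolation=2)]))
E
python3 look.py pics/d.png
```

```text
t 5.4 p [0.5472 0.0395 0.1256] F [-1.14 -0.09 -0.3 ] w 0.0006 boxframe rel red -0.023 -0.0439
yaw err toolx vs ey -0.001734797591847581 tilt [ 0.001  0.    -1.   ]
tool to red at same z [ 0.0439  0.     -0.023 ] to green [-0.0441  0.     -0.024 ]
```

View pics/d.png

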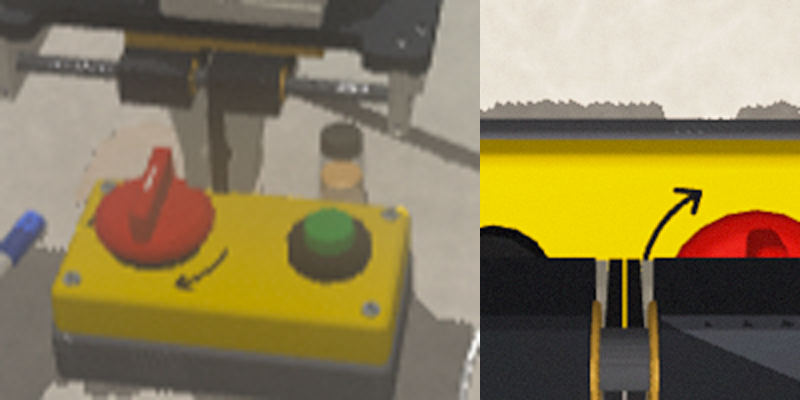

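The red head now sits lower, with almost no dark gap under its disc, so it is latched. I'll lower beside the bar and push towards +y.

>>> {"op": "jog_arm", "data": {
  "commands": [
    [[0, 0.01, 0, 0, 0, 0], [0, 0.011, 0, 0, 0, 0], [0, 0.01, 0, 0, 0, 0], [0.004, 0, 0, 0, 0, 0], [0.005, 0, 0, 0, 0, 0], [0.005, 0, 0, 0, 0, 0], [0.004, 0, 0, 0, 0, 0], [0.003, 0, 0, 0, 0, 0], [0, 0, 0, 0, 0, 0], [0, 0, 0, 0, 0, 0]]
  ]
}}

```text
clock: 6.33
tool_pos: [0.5381, 0.0588, 0.095]
eef_rot: [0.379, 0.597, -0.597, -0.379]
force: [-0.2, -0.6, 0.4]
gripper_width: 0.0004
```

```bash
python3 look.py pics/e.png
```

```text
t 6.33 p [0.5381 0.0588 0.095 ] F [-0.18 -0.59  0.43] w 0.0004 boxframe rel red -0.023 -0.0225
yaw err toolx vs ey -0.0005667611717887211 tilt [ 0.001  0.    -1.   ]
tool to red at same z [ 0.0225  0.     -0.023 ] to green [-0.0655  0.     -0.024 ]
```

View pics/e.png

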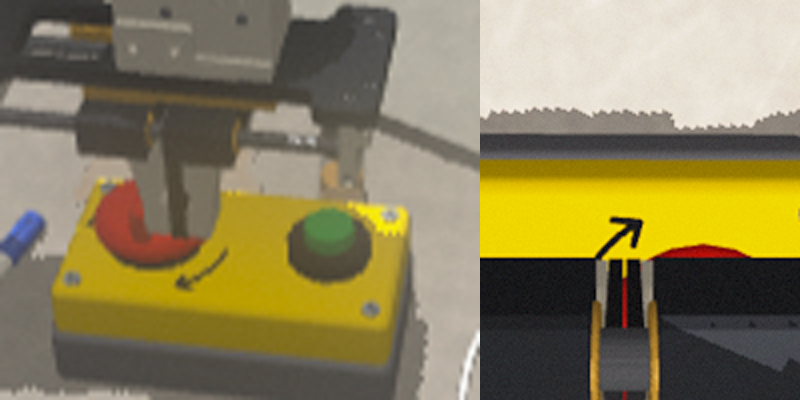

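The fingers are beside the bar's near end, on its -y side. Now I push.

>>> {"op": "jog_arm", "data": {
  "commands": [
    [[0.003, 0, 0, 0, 0, 0], [0.003, 0, 0, 0, 0, 0], [0.003, 0, 0, 0, 0, 0], [0.002, 0, 0, 0, 0, 0], [0, 0, 0, 0, 0, 0]]
  ]
}}

```text
clock: 6.85
tool_pos: [0.5328, 0.0679, 0.0946]
eef_rot: [-0.379, -0.597, 0.597, 0.379]
force: [-0.7, -2.9, 2.7]
gripper_width: 0.0003
```

```bash
python3 look.py pics/f.png
```

```text
t 6.85 p [0.5328 0.0679 0.0946] F [-0.65 -2.95  2.73] w 0.0003 boxframe rel red -0.0239 -0.012
yaw err toolx vs ey -0.0013680893068622746 tilt [-0.001 -0.001 -1.   ]
tool to red at same z [ 0.012  -0.     -0.0239] to green [-0.076  0.    -0.025]
```

View pics/f.png

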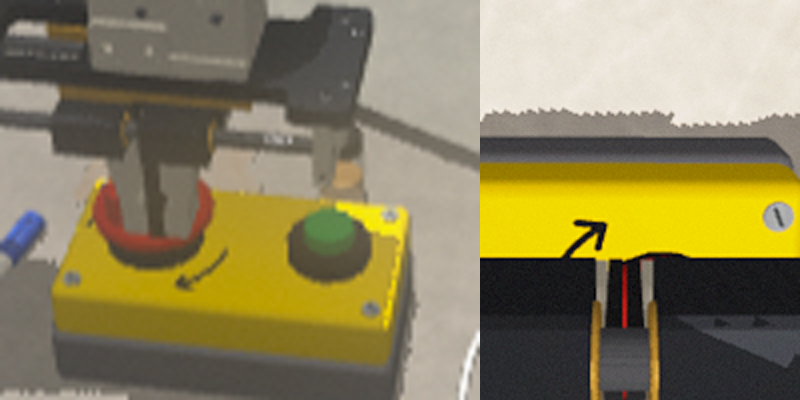

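The disc is higher again with the dark gap back under it, so the button has sprung out. I'll back away sideways, then up, and check.

>>> {"op": "jog_arm", "data": {
  "commands": [
    [[-0.002, -0.002, 0, 0, 0, 0], [0, 0, 0, 0, 0, 0], [-0.004, 0, 0, 0, 0, 0], [-0.008, 0, 0, 0, 0, 0], [-0.008, 0, 0, 0, 0, 0], [-0.008, 0, 0, 0, 0, 0], [0, -0.012, 0, 0, 0, 0], [0, -0.015, 0, 0, 0, 0], [0, 0, 0, 0, 0, 0], [0, 0, 0, 0, 0, 0]]
  ]
}}

```text
clock: 7.78
tool_pos: [0.5471, 0.0411, 0.1243]
eef_rot: [0.38, 0.598, -0.596, -0.379]
force: [0.3, 0.5, -0.6]
gripper_width: 0.0005
```

```bash
python3 look.py pics/g.png
```

```text
t 7.78 p [0.5471 0.0411 0.1243] F [ 0.28  0.47 -0.59] w 0.0005 boxframe rel red -0.0225 -0.0424
yaw err toolx vs ey -0.0018270714777954278 tilt [ 0.002  0.001 -1.   ]
tool to red at same z [ 0.0424  0.0001 -0.0224] to green [-0.0456  0.0001 -0.0235]
```

View pics/g.png

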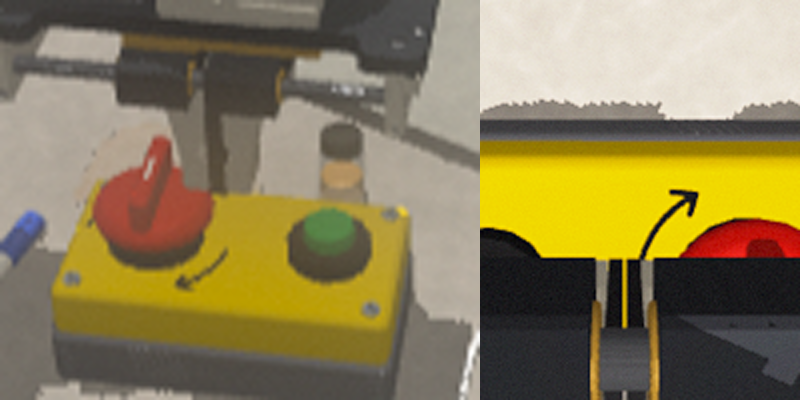

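The head is out, with the dark base visible under the disc at about (150,255), and the bar is back at rest. Next is the green button.

>>> {"op": "jog_arm", "data": {
  "commands": [
    [[-0.01, 0, -0.005, 0, 0, 0], [-0.018, 0, -0.009, 0, 0, 0], [-0.0176, 0, -0.0095, 0, 0, 0], [0, 0.005, 0, 0, 0, 0], [0, 0.012, 0, 0, 0, 0], [0, 0.015, 0, 0, 0, 0], [0, 0.01, 0, 0, 0, 0], [0, 0, 0, 0, 0, 0], [0, 0, 0, 0, 0, 0]]
  ]
}}

```text
clock: 8.63
tool_pos: [0.5863, 0.0095, 0.0812]
eef_rot: [-0.378, -0.596, 0.598, 0.379]
force: [-1.0, -1.6, 3.8]
gripper_width: 0.0004
```

```bash
python3 look.py pics/i.png
```

```text
t 8.63 p [0.5863 0.0095 0.0812] F [-0.98 -1.59  3.75] w 0.0004 boxframe rel red -0.0005 -0.0876
yaw err toolx vs ey -0.0009768370957166095 tilt [-0.002 -0.001 -1.   ]
tool to red at same z [ 0.0876 -0.     -0.0004] to green [-0.0004 -0.     -0.0014]
```

View pics/i.png

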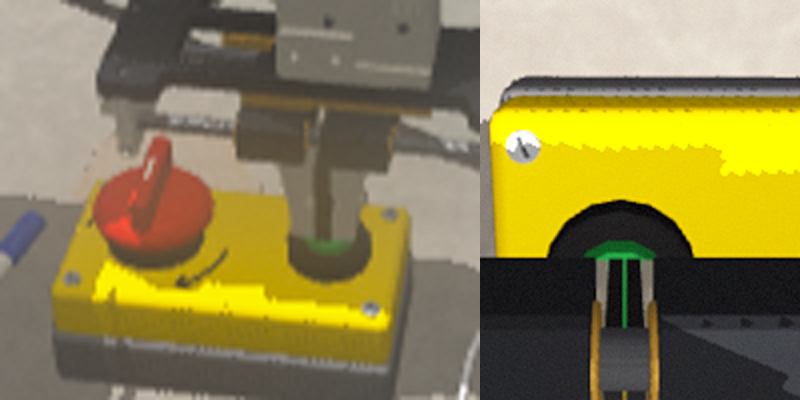

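>>> {"op": "jog_arm", "data": {
  "commands": [
    [[0, 0.002, -0.001, 0, 0, 0], [0, 0.002, 0, 0, 0, 0], [0, 0.002, 0, 0, 0, 0], [0, 0.001, 0, 0, 0, 0], [0, 0, 0, 0, 0, 0]]
  ]
}}

```text
clock: 9.15
tool_pos: [0.588, 0.0105, 0.0779]
eef_rot: [0.379, 0.598, -0.597, -0.378]
force: [-11.3, 0.3, 28.5]
gripper_width: 0.0006
```

```bash
python3 look.py pics/j.png; python3 -c "
from station import manip
import cv2
print(manip.get_obs()['ft_torque'])
a=manip.grab_frame('scene')['pixels'];cv2.imwrite('pics/j2.png',cv2.resize(a[120:260,160:300],(600,600),interpolation=2))
cv2.imwrite('pics/j3.png',manip.grab_frame('wrist')['pixels'])"
```

```text
t 9.15 p [0.588  0.0105 0.0779] F [-11.32   0.27  28.46] w 0.0006 boxframe rel red 0.0015 -0.0875
yaw err toolx vs ey 0.00011801840689296128 tilt [ 0.002 -0.    -1.   ]
tool to red at same z [ 0.0875 -0.0001  0.0015] to green [-0.0005 -0.      0.0005]
[ 0.11231719  4.32484061 -0.04555785]
```

View pics/j2.png

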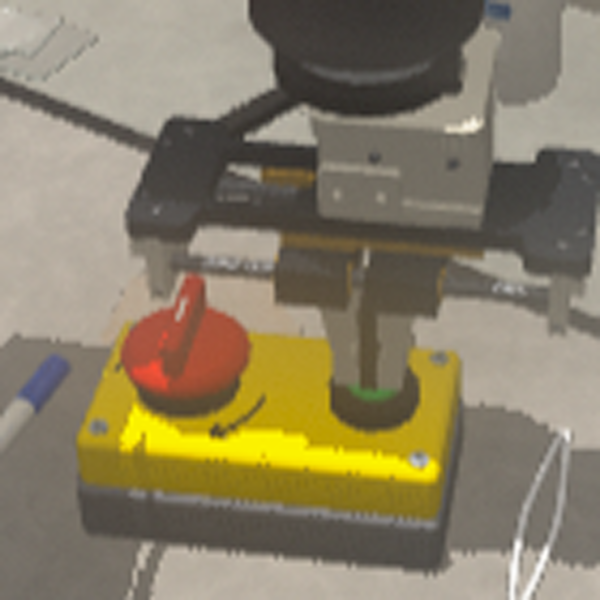

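View pics/j3.png

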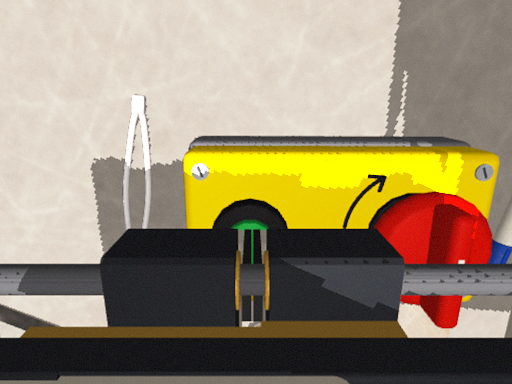

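The force of 28 N at z=0.0779 is too early for the end stop (0.074). The shut tips are about 35 mm wide, so they are probably resting on the collar and not only on the 26 mm button. I'll lift off and check the geometry before pressing with one finger.

>>> {"op": "jog_arm", "data": {
  "commands": [
    [[0, -0.008, 0, 0, 0, 0], [0, -0.016, 0, 0, 0, 0], [0, -0.01, 0, 0, 0, 0], [-0.014, -0.005, 0, 0, 0, 0], [-0.014, 0, 0, 0, 0, 0], [0, 0, 0, 0, 0, 0], [0, 0, 0, 0, 0, 0], [0, 0, 0, 0, 0, 0], [0, 0, 0, 0, 0, 0], [0, 0, 0, 0, 0, 0]]
  ],
  "fingers": 0.04
}}

```text
clock: 10.18
tool_pos: [0.5993, -0.0149, 0.113]
eef_rot: [-0.379, -0.597, 0.597, 0.379]
force: [0.4, 1.6, -0.2]
gripper_width: 0.04
```

```bash
python3 -c "
from station import manip
from h import *
import cv2
st(manip.get_obs())
a=manip.grab_frame('scene')['pixels'];b=cv2.imread('pics/a_scene.png')
cv2.imwrite('pics/k.png',cv2.hconcat([cv2.resize(a[150:230,220:300],(400,400),interpolation=2),cv2.resize(b[190:230,230:270],(400,400),interpolation=2)]))
cv2.imwrite('pics/k2.png',manip.grab_frame('wrist')['pixels'])"
```

```text
t 10.18 p [ 0.5993 -0.0149  0.113 ] F [ 0.45  1.57 -0.24] w 0.04 boxframe rel red 0.0009 -0.1153
yaw err toolx vs ey -0.0012051505929443485 tilt [-0.001 -0.    -1.   ]
tool to red at same z [0.1153 0.     0.001 ] to green [ 0.0272  0.     -0.    ]
```

View pics/k.png

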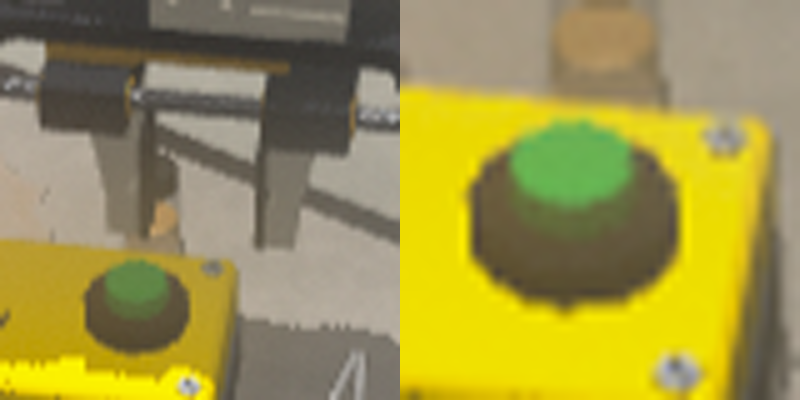

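View pics/k2.png

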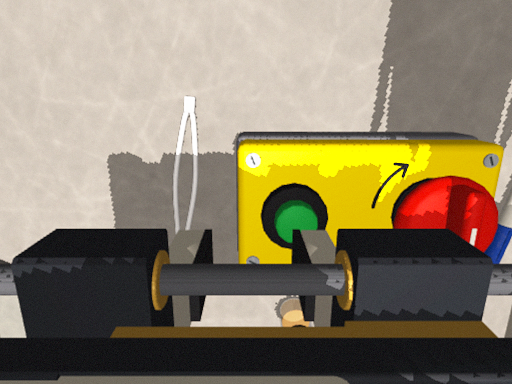

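The collar looks about 8 mm high in the crop, so it may not be what blocked the tips. I'll press with the +x finger alone, in small steps, and watch the force.

>>> {"op": "jog_arm", "data": {
  "commands": [
    [[0, 0.01, 0, 0, 0, 0], [0, 0.01, 0, 0, 0, 0], [0, 0.008, 0, 0, 0, 0], [0, 0, 0, 0, 0, 0], [0, 0, 0, 0, 0, 0], [0, 0, 0, 0, 0, 0]]
  ]
}}

```text
clock: 10.78
tool_pos: [0.5995, -0.0149, 0.0854]
eef_rot: [-0.379, -0.597, 0.597, 0.379]
force: [-0.5, 0.2, 0.0]
gripper_width: 0.0399
```

```bash
python3 -c "
from station import manip
from h import *
import cv2
o=manip.get_obs();st(o);print(o['ft_torque'])
f=manip.grab_frame('scene');a=f['pixels']
F=192/np.tan(np.radians(f['vfov'])/2);T=np.array(f['camera_from_world'])
def pj(p):
    c=T[:3,:3]@np.array(p)+T[:3,3];return (c[0]/c[2]*F+f['cx'],c[1]/c[2]*F+f['cy'])
for z in(.062,.07,.08): print(z,pj([*GR,z]))
cv2.imwrite('pics/l.png',cv2.resize(a[160:230,205:285],(800,700),interpolation=2)[100:700])
"
```

```text
t 10.78 p [ 0.5995 -0.0149  0.0854] F [-0.5   0.18  0.01] w 0.0399 boxframe rel red 0.001 -0.1154
yaw err toolx vs ey -0.0010721911873345924 tilt [-0.001 -0.    -1.   ]
tool to red at same z [ 0.1154 -0.      0.0011] to green [ 0.0274 -0.      0.0001]
[0.03248567 0.0111159  0.04545961]
0.062 (np.float64(246.7620000968848), np.float64(213.27508550787906))
0.07 (np.float64(246.73064905062523), np.float64(210.28966179431086))
0.08 (np.float64(246.69092240157718), np.float64(206.50666587300432))
```

View pics/l.png

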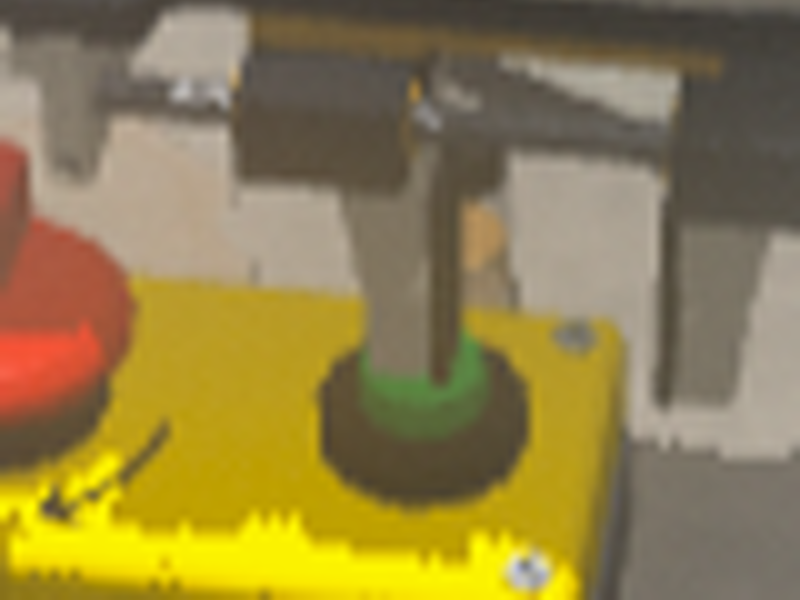

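The single finger sits within the green top. I'll press slowly.

>>> {"op": "jog_arm", "data": {
  "commands": [
    [[-0.001, 0.002, 0, 0, 0, 0], [0, 0.002, 0, 0, 0, 0], [0, 0.002, 0, 0, 0, 0], [0, 0, 0, 0, 0, 0]]
  ]
}}

```text
clock: 11.17
tool_pos: [0.6004, -0.0157, 0.0798]
eef_rot: [0.379, 0.597, -0.597, -0.379]
force: [0.1, -0.7, 5.2]
gripper_width: 0.04
```

>>> {"op": "jog_arm", "data": {
  "commands": [
    [[0, 0.002, 0, 0, 0, 0], [0, 0, 0, 0, 0, 0], [0, 0, 0, 0, 0, 0]]
  ]
}}

```text
clock: 11.42
tool_pos: [0.6005, -0.0158, 0.0783]
eef_rot: [0.379, 0.597, -0.597, -0.378]
force: [-0.5, 0.9, 6.3]
gripper_width: 0.0397
```

>>> {"op": "jog_arm", "data": {
  "commands": [
    [[0, 0.002, 0, 0, 0, 0], [0, 0, 0, 0, 0, 0], [0, 0, 0, 0, 0, 0]]
  ]
}}

```text
clock: 11.67
tool_pos: [0.6007, -0.0158, 0.0779]
eef_rot: [0.379, 0.598, -0.597, -0.378]
force: [-5.8, 0.9, 19.6]
gripper_width: 0.0399
```

```bash
python3 -c "
from station import manip
from h import *
import cv2
o=manip.get_obs();st(o);print(o['ft_torque'])
a=manip.grab_frame('scene')['pixels']
cv2.imwrite('pics/m.png',cv2.resize(a[160:230,205:285],(800,700),interpolation=2)[100:700])
"
```

```text
t 11.67 p [ 0.6007 -0.0158  0.0779] F [-5.75  0.91 19.64] w 0.0399 boxframe rel red 0.0017 -0.1167
yaw err toolx vs ey -0.00023111376751472346 tilt [ 0.002 -0.    -1.   ]
tool to red at same z [ 1.167e-01 -1.000e-04  1.700e-03] to green [ 0.0287 -0.      0.0008]
[0.84632335 2.37274438 0.12659811]
```

View pics/m.png

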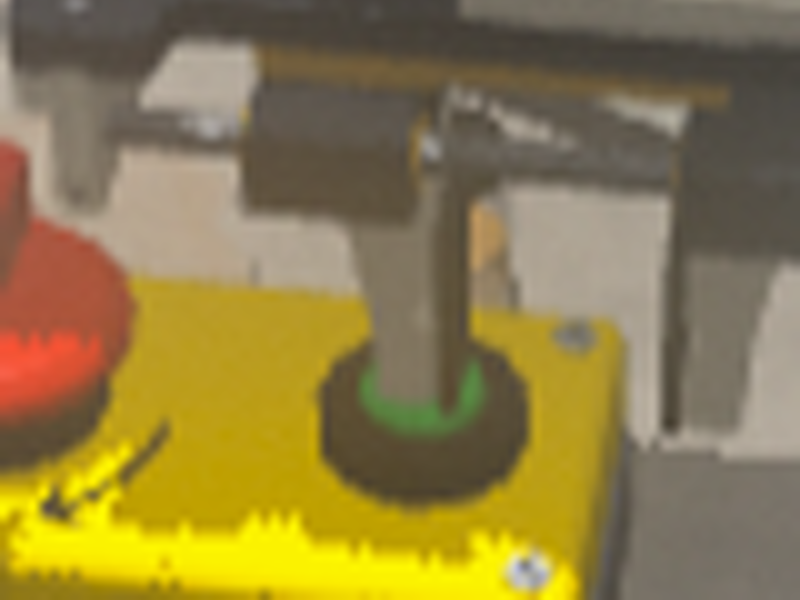

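The hard stop at z=0.0779 is the same with one finger, after about 5–6 N of spring. The green's side wall has also sunk into the collar by about 25 px here (roughly 6 mm). So this is the button's own end stop. I'll release, raise and check.

>>> {"op": "jog_arm", "data": {
  "commands": [
    [[0, -0.005, 0, 0, 0, 0], [0, -0.015, 0, 0, 0, 0], [0, -0.03, 0, 0, 0, 0], [0, -0.035, 0, 0, 0, 0], [0, -0.035, 0, 0, 0, 0], [-0.03, 0, 0, 0, 0, 0], [-0.04, 0, 0, 0, 0, 0], [-0.04, 0, 0, 0, 0, 0], [-0.04, 0, 0, 0, 0, 0], [-0.03, 0, 0, 0, 0, 0], [0, 0, 0, 0, 0, 0], [0, 0, 0, 0, 0, 0], [0, 0, 0, 0, 0, 0]]
  ]
}}

```text
clock: 12.8
tool_pos: [0.676, -0.1788, 0.1946]
eef_rot: [-0.379, -0.597, 0.597, 0.38]
force: [1.5, 0.5, 0.2]
gripper_width: 0.04
```

```bash
python3 -c "
from station import manip
from h import *
import cv2
o=manip.get_obs();st(o)
a=manip.grab_frame('scene')['pixels'];b=cv2.imread('pics/a_scene.png')
cv2.imwrite('pics/n.png',cv2.hconcat([cv2.resize(x[150:270,130:300],(400,282),interpolation=2) for x in(a,b)]))
a=manip.grab_frame('top')['pixels'];b=cv2.imread('pics/a_top.png')
cv2.imwrite('pics/n2.png',cv2.hconcat([cv2.resize(x[140:270,180:320],(400,371),interpolation=2) for x in(a,b)]))
"
```

```text
t 12.8 p [ 0.676  -0.1788  0.1946] F [1.49 0.47 0.16] w 0.04 boxframe rel red 0.0003 -0.2963
yaw err toolx vs ey -0.002127173756959977 tilt [-0.002  0.    -1.   ]
tool to red at same z [0.2963 0.0003 0.0009] to green [ 2.082e-01  2.000e-04 -2.000e-04]
```

View pics/n.png

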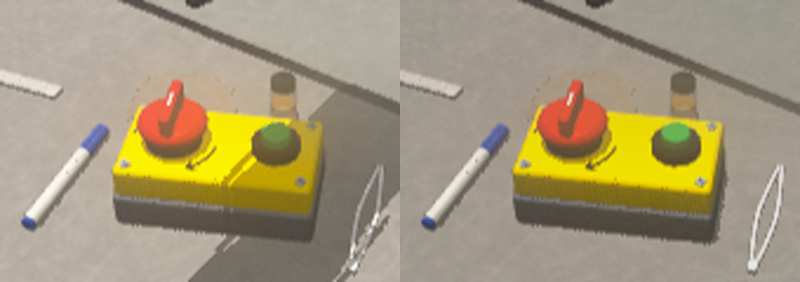

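View pics/n2.png

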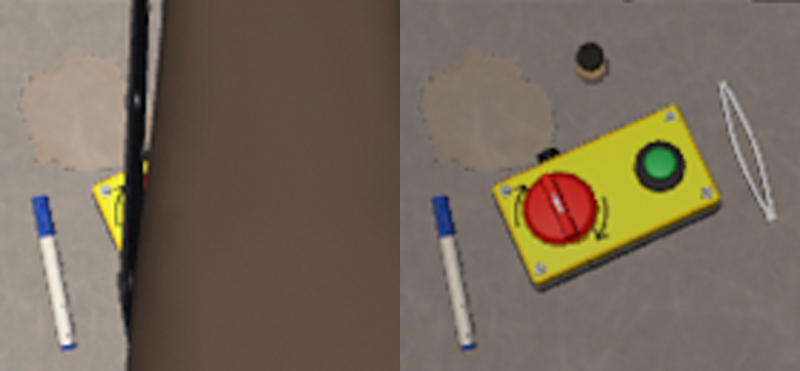

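The box, marker, vial and tweezers look the same as at the start; the green button is only in shadow. My one doubt is the contact height of 0.078 against the expected 0.074, so I'll measure the depression in the pictures.

Run:
```python
import cv2,numpy as np
for n in("l","m"):
    a=cv2.imread(f"pics/{n}.png").astype(int)
    g=(a[...,1]>a[...,2]*1.35)&(a[...,1]>a[...,0]*1.15)&(a[...,1]>60)
    for c in(368,470,478): 
        r=np.where(g[300:470,c])[0]; print(n,c,r.min()+300,r.max()+300, a[r.min()+300:r.max()+301:8,c,1])
A=cv2.imread("pics/l.png")[300:520,300:550];B=cv2.imread("pics/m.png")[300:520,300:550]
cv2.imwrite("pics/lm.png",cv2.resize(cv2.hconcat([A,B]),(800,352)))
```

```text
Traceback (most recent call last):
ValueError: zero-size array to reduction operation minimum which has no identity
```

Run:
```python
import cv2
A=cv2.imread("pics/l.png")[300:520,300:550];B=cv2.imread("pics/m.png")[300:520,300:550]
cv2.imwrite("pics/lm.png",cv2.convertScaleAbs(cv2.resize(cv2.hconcat([A,B]),(800,352)),alpha=1.7))
```

```text
(no output)
```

View pics/lm.png

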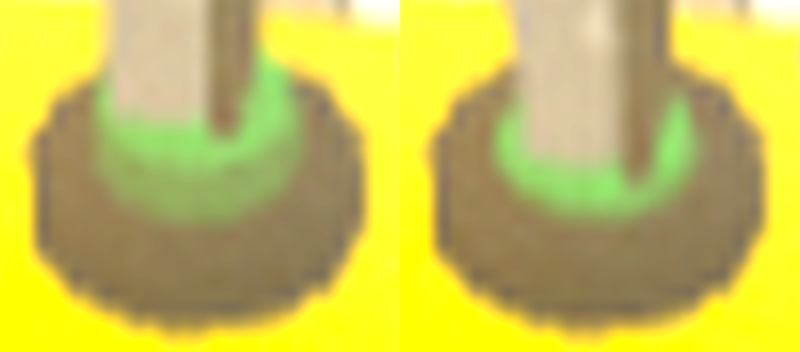

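Between the two crops the green top's front edge moves from row 165 to row 215, about 3 native pixels (6 mm or more). The side wall disappears as well, so the button was fully in. Handing in.

```bash
python3 -c "
from station import manip
print(manip.get_obs()['joint_velocities'].round(3)); print(manip.close_job())"
```

```text
[ 0.011 -0.008  0.004  0.003 -0.001  0.002]
the job is handed in; nothing more can be done
None
```

The emergency stop test is done and handed in at about 13 s of the 54 s allowed; `close_job()` gives no verdict, so the results below come from my own checks.

- **Red button pressed:** I pushed the bar's top with the shut fingers to the end stop (19.5 N at z = 0.0976 m). In the picture taken after letting go, the head stayed in.
- **Twist and release:** I pushed the bar's -x end from its -y side. The next picture showed the head sprung out, and after I backed off the bar was back at rest.
- **Green reset:** I pressed it first with both shut fingers (28.5 N), then with one finger (19.6 N). It came back up each time.
- **Last look before hand-in:** in the scene picture the red button was out, the green was up, and the marker, vial and tweezers showed no visible movement. The arm was clear. The top view was mostly blocked by the arm, so it confirmed only the marker.

**One disagreement:** the green button's stop was felt at a measured TCP height of 0.078 m, not the expected 0.074 m. The enlarged picture shows its top about 6 mm or more lower when pressed, with its side wall gone into the collar, so I judged it fully in. The cause of the 4 mm difference was not established; it may be that the outer tips reach a little below the TCP.

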